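Stand the cribbage board back on its display rack

TASK

Take the wooden cribbage board off its sloped rest and stand it on display in the red rack, upper end up: its foot in the middle of the bay, tucked against the ledge's front lip, its top leaning back on the upright bars, square to the rack. Set its foot down gently on the ledge while you still hold it, before letting go, and leave the jar and the two pawns alone.

Things in the scene. Friction and masses are not known exactly. Their poses are not given: they have to be found in the camera images.
- board: Flat wooden cribbage board 180 x 62 x 12 mm, 0.06 to 0.13 kg, rows of dark dots on its face, a larger dot near its upper end. Origin at its centre; x along its length to the upper end, y across its width, z out of its dotted face. Starts face up on the sloped rest, x rising 39 deg above level, away from the robot (within 20 deg). Overhangs the rest 11 mm each side: grip it across its 62 mm width.
- board_foot (a point): Centre of the board's lower end face (board x = -90 mm).
- board_top (a point): Centre of the board's upper end face (board x = +90 mm).
- rest: Fixed dark wooden sloped rest, 40 mm wide, about 190 mm long in its x, 140 mm high at its far end; its slope rises 39 degrees towards its +x, with a small lip at the lower end that stops the board's foot (lip top flush with the board's face). Origin at the middle of its base on the table.
- rack: Fixed red steel rack, 330 mm wide, left or right of the rest. Origin on the table at the bay's middle, below the inner face of the ledge's lip; x towards the bars, y along the rack, z up. Lip: 6 mm thick (x = -6 to 0), 10 mm above the ledge, which runs on to x = 59 mm. The ledge's top is 12 to 37 mm above the table, different each time and not reported: feel or see it.
- bars (a point): Point on the front plane of the rack's nine upright round bars (6 mm thick, 31 mm apart), 60 mm beyond the lip's inner face, in the bay's middle, 190 mm above the table. The empty bay is the 194 mm between two game boxes on the ledge (inner faces at rack y = -97 and +97 mm; up to 150 mm above the table).
- shelf_edge (a point): Middle of the lower front edge of the rack's top shelf, which overhangs the ledge from rack x = 25 to 90 mm, underside 270 mm above the table: a gripper pointing straight down does not fit, lean it back towards the robot by 30 to 40 deg.
- pot: Bystander: glass jar with a steel lid, 60 mm across, 75 mm high, origin under it.
- pawn0: Bystander: light wooden pawn, 28 mm across, 46 mm high, origin under it.
- pawn1: Bystander: dark wooden pawn, same size.
There are look-alikes about, which are no part of the job. Several things have the shape of the board; the one meant has the colours described above.

How it is judged:
By the outcome, as a careful person would: the job done as asked, in the order asked, and still so for the second after the job is handed in, with the robot touching nothing.
It also fails if it takes over 51 s, if anything falls off the work surface, if the arm or the gripper's body presses on something with over 40 N, if the wrist force passes 120 N, or if a joint passes its speed limit or range.

ROBOT

A 6-joint arm with a two-finger parallel gripper is mounted at the origin on the work surface. World frame = base frame: x ahead of the robot, y to its left, z up, the work surface at z = 0. Lengths are in m, angles in degrees, forces in N, time in s.
With the tool pointing down it reaches from about 0.375 to 0.9 m from the base axis. Payload 3.1 kg.
Tool frame: the origin (TCP) lies midway between the tips of the shut fingers; the grasp point (between the pads) lies 19 mm behind it (tcp_to_grasp is the distance from the TCP to the grasp point, in m); z points along the fingers, x is the direction in which the jaws open and shut, and the axes are right-handed (so a half turn about z gives the same grasp; the last joint's range is limited). The gripper opens to 87 mm and grips with 3 to 60 N. Pads are 19 mm wide; open, the fingers measure 117 mm over their backs; the gripper's body (75 mm by 190 mm) begins 51 mm behind the grasp point.
Start: joints at [-85.342, 30.224, 82.088, -0, 67.689, -10.227], TCP at [0.161, -0.604, 0.19] pointing down, gripper open.
Joint ranges: [-176.69, 176.69], [-43.24, 126.21], [12.49, 139.97], [-82, 262], [0, 151.66], [-163.58, 163.58]. Speed limits (degrees/s): [159.86, 159.86, 180, 180, 180, 180].

INTERFACE

Orientations are given as [roll, pitch, yaw] about the fixed x, y, z axes, in that order (R = Rz(yaw) Ry(pitch) Rx(roll)).
In Python, from cell import move_to, move_linear, move_joints, release, grab, sleep, ik, read_state, get_image, PlanningError, finish_job, tcp_to_grasp gives the robot as it stands. Calls block until the motion is done:
- move_to(position, orientation): joint-space move of the TCP to a pose.
- move_linear(position, attitude=None, feed=0.15): straight line of the TCP; attitude=None keeps the orientation; feed is the mean speed in m/s.
- move_joints(angles): joint-space move.
- release() and grab(grasp_force=None): open the fingers fully, or close them until they stop; grasp_force is the grip in N (None keeps the last).
- sleep(seconds).
- ik(position, orientation): joint angles nearest the present ones, or None.
- read_state(): the state.
- get_image(name): name is "side" or "top"; returns a dict with "pixels" (400x640x3 uint8, blue, green, red), "K" (3x3 intrinsics, pixels), "xyz" and "rotation" of the camera in the world. Camera axes: x right, y down, z forward; pixel columns grow to the right and rows downward; lengths in m; the calibration is good to about 2 mm. A picture is of the moment at which its call begins. There is no depth.
A pose or a line that the arm cannot do raises PlanningError and nothing moves.
- finish_job(): hands the job in, once; it reports no verdict.
The state is a dict: "time": time; "joint_pos": joint angles; "dq": joint speeds; "tau": joint torques, N m; "tool_pos": TCP position; "tcp_rot": TCP orientation; "wrist_force": force on the tool from outside, world axes, zero at the start; "torque": the same for the moment, N m; "finger_gap": finger opening in m.
Only numpy, scipy, OpenCV 4.12 (cv2) and the standard library are available. Lean on these libraries where they do the work, as an engineer would, in place of code of your own. Each camera call takes 0.05 s, during which the arm holds its last target.

## Working session

There is one attempt and no reset: what is moved stays moved. The work goes in short steps, each a Python script; the robot and the scene stay as the last script left them, time stands still between calls to the robot, and variables do not carry over. Pictures are saved under pics/ and viewed, and the job is handed in when it is done.

```bash
ls; mkdir -p pics; python3 - <<'E'
from cell import *
import cv2
for n in ("side","top"):
    d=get_image(n); cv2.imwrite(f"pics/{n}0.png",d["pixels"]); print(n,d["K"],d["xyz"],d["rotation"])
s=read_state(); print(s, tcp_to_grasp)
E
```

```text
pics
side [[485.09564912   0.         322.44253287]
 [  0.         485.09564912 200.84956084]
 [  0.           0.           1.        ]] [ 0.3532648  -0.71653975  0.69350034] [-122.68002276    0.40343694  -13.67353682]
top [[448.92752059   0.         326.06151258]
 [  0.         448.92752059 198.97308839]
 [  0.           0.           1.        ]] [0.45499253 0.07599567 1.13614873] [-173.44537556   -0.68888141  -89.87146164]
{'time': 0.1, 'joint_pos': array([-8.53421567e+01,  3.02726515e+01,  8.21500057e+01, -1.02199626e-03,
        6.76902424e+01, -1.02272311e+01]), 'dq': array([-0.09961774, -0.15730696, -0.10369145,  0.04188448, -0.01049395,
       -0.01906569]), 'tau': array([-6.67291715e-04, -4.40985918e+01, -1.77150893e+01,  6.35930314e-02,
        5.34043915e-02, -3.65541734e-05]), 'tool_pos': array([ 0.16051367, -0.60327595,  0.18937482]), 'tcp_rot': array([-1.79980884e+02,  1.11273485e-01, -7.51145182e+01]), 'wrist_force': array([1.09377095, 0.19355734, 0.30603947]), 'torque': array([-0.00639143, -0.01945892,  0.01935248]), 'finger_gap': 0.08693616611645086} 0.0187
```

View pics/side0.png

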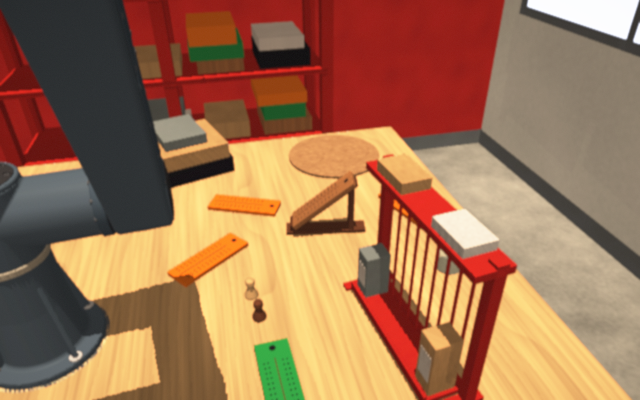

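View pics/top0.png

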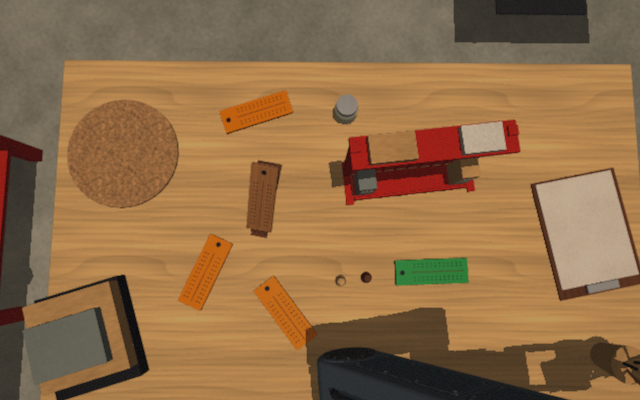

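```bash
cat > h.py <<'E'
import numpy as np, cv2
from scipy.spatial.transform import Rotation as Ro
def R(a): return Ro.from_euler('xyz',a,degrees=True).as_matrix()
def proj(d,p):
    p=np.atleast_2d(p); c=(p-d["xyz"])@R(d["rotation"]); q=c@d["K"].T; return q[:,:2]/q[:,2:]
def ray(d,uv):
    v=R(d["rotation"])@np.linalg.inv(d["K"])@np.array([uv[0],uv[1],1.]); return np.array(d["xyz"]),v/np.linalg.norm(v)
def onz(d,uv,z):
    o,v=ray(d,uv); return o+v*(z-o[2])/v[2]
def tri(d1,u1,d2,u2):
    o1,v1=ray(d1,u1);o2,v2=ray(d2,u2)
    t=np.linalg.lstsq(np.c_[v1,-v2],o2-o1,rcond=None)[0]; a=o1+t[0]*v1;b=o2+t[1]*v2
    return (a+b)/2,np.linalg.norm(a-b)
E
python3 - <<'E'
from cell import *
from h import *
import pickle
t=get_image("top"); s=get_image("side"); pickle.dump((t,s),open("im0.pkl","wb"))
def crop(d,x0,y0,x1,y1,k,n): cv2.imwrite("pics/"+n,cv2.resize(d["pixels"][y0:y1,x0:x1],None,fx=k,fy=k,interpolation=cv2.INTER_CUBIC))
crop(t,225,150,305,250,6,"c_top_board.png")
crop(s,280,160,380,245,7,"c_side_board.png")
crop(t,320,90,530,220,3.8,"c_top_rack.png")
crop(s,340,150,520,400,2.4,"c_side_rack.png")
for uv in [(263,172),(262,230),(346,203),(471,188),(340,281),(346,109)]: print(uv,onz(t,uv,0.03).round(3))
E
```

```text
(263, 172) [0.649 0.22  0.03 ]
(262, 230) [0.505 0.22  0.03 ]
(346, 203) [0.572 0.014 0.03 ]
(471, 188) [ 0.611 -0.299  0.03 ]
(340, 281) [0.382 0.029 0.03 ]
(346, 109) [0.812 0.013 0.03 ]
```

View pics/c_top_board.png

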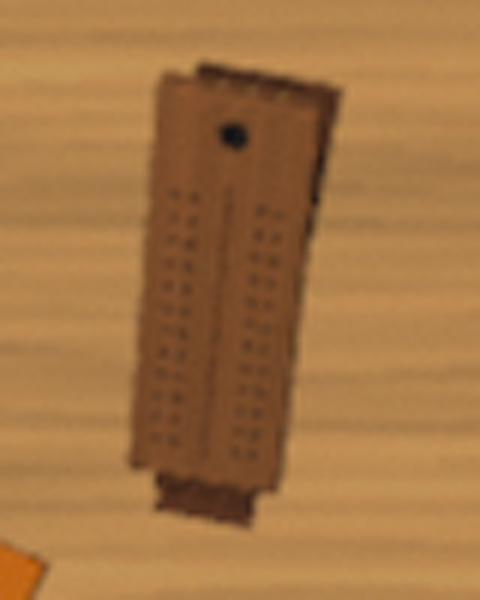

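View pics/c_side_board.png

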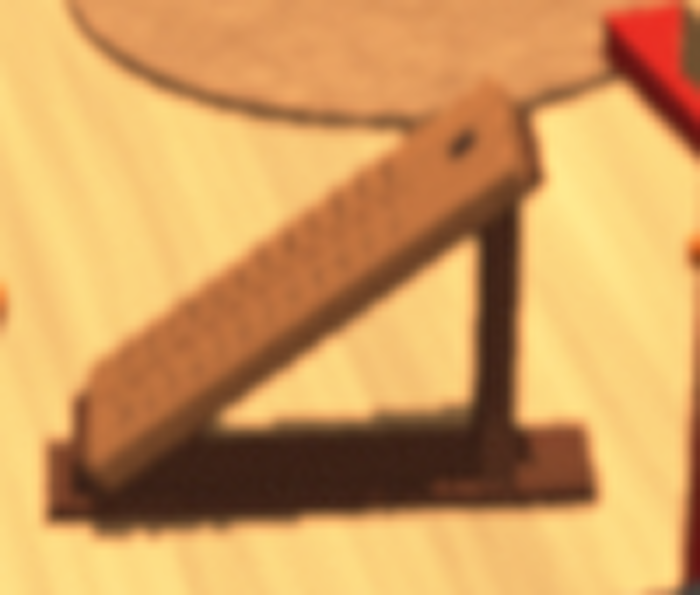

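View pics/c_top_rack.png

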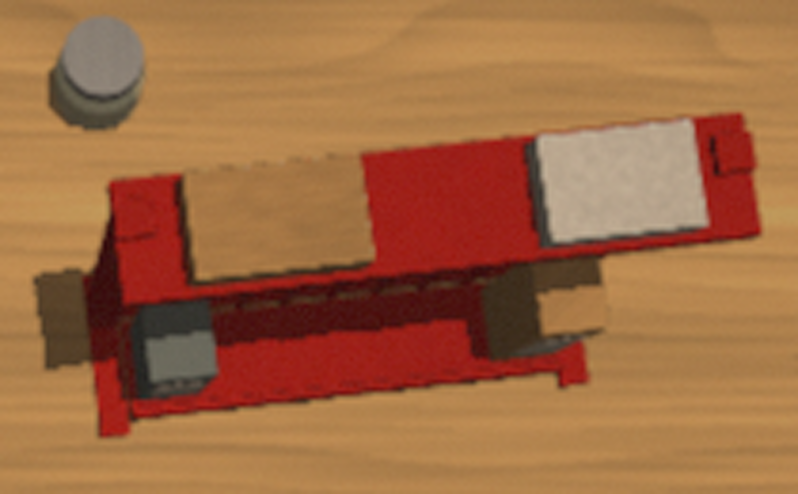

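View pics/c_side_rack.png

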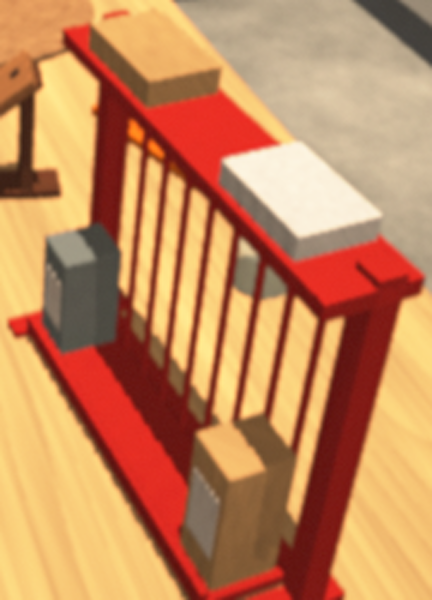

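```bash
python3 - <<'E'
from h import *
import pickle
t,s=pickle.load(open("im0.pkl","rb"))
for n,d,p in (("top",t,[(263,195),(270,226),(278,172),(240,200),(256,224)]),("side",s,[(320,200),(340,190),(300,217),(340,209),(352,205),(355,175),(330,150)])):
    for u,v in p: print(n,(u,v),d["pixels"][v,u], cv2.cvtColor(d["pixels"][v:v+1,u:u+1],cv2.COLOR_BGR2HSV)[0,0])
# board face masks
def face(d,lo,hi,roi):
    hsv=cv2.cvtColor(d["pixels"],cv2.COLOR_BGR2HSV); m=cv2.inRange(hsv,lo,hi); r=np.zeros_like(m); x0,y0,x1,y1=roi; r[y0:y1,x0:x1]=m[y0:y1,x0:x1]
    r=cv2.morphologyEx(r,cv2.MORPH_CLOSE,np.ones((3,3)))
    c=max(cv2.findContours(r,cv2.RETR_EXTERNAL,cv2.CHAIN_APPROX_NONE)[0],key=cv2.contourArea); return r,c
m,c=face(t,(5,100,90),(14,255,160),(225,150,305,250))
print(cv2.contourArea(c),cv2.approxPolyDP(c,4,True)[:,0].tolist(),cv2.minAreaRect(c))
cv2.imwrite("pics/m_top.png",cv2.resize(m[150:250,225:305],None,fx=5,fy=5))
E
```

```text
top (263, 195) [ 42  74 121] [ 12 166 121]
top (270, 226) [ 40  73 120] [ 12 170 120]
top (278, 172) [26 43 74] [ 11 165  74]
top (240, 200) [ 77 134 183] [ 16 148 183]
top (256, 224) [ 42  73 117] [ 12 163 117]
side (320, 200) [ 63 113 189] [ 12 170 189]
side (340, 190) [ 64 117 197] [ 12 172 197]
side (300, 217) [ 62 110 185] [ 12 170 185]
side (340, 209) [124 210 250] [ 20 129 250]
side (352, 205) [28 46 77] [ 11 162  77]
side (355, 175) [ 59  95 143] [ 13 150 143]
side (330, 150) [ 88 147 219] [ 14 153 219]
1687.5 [[279, 164], [251, 164], [246, 226], [251, 234], [252, 229], [271, 229]] ((262.63116455078125, 198.057373046875), (29.33357810974121, 73.69609832763672), 5.194429397583008)
```

View pics/m_top.png

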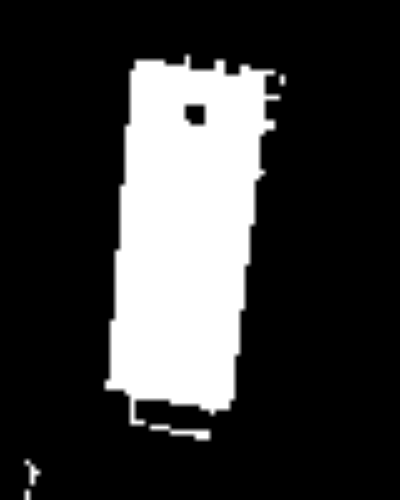

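```bash
python3 - <<'E'
from h import *
import pickle
t,s=pickle.load(open("im0.pkl","rb"))
hsv=cv2.cvtColor(s["pixels"],cv2.COLOR_BGR2HSV)
m=cv2.inRange(hsv,(8,100,160),(13,255,207)); r=np.zeros_like(m); r[165:240,285:362]=m[165:240,285:362]
r=cv2.morphologyEx(r,cv2.MORPH_OPEN,np.ones((3,3)))
c=max(cv2.findContours(r,cv2.RETR_EXTERNAL,cv2.CHAIN_APPROX_NONE)[0],key=cv2.contourArea)
print(cv2.approxPolyDP(c,2.5,True)[:,0].tolist(),cv2.minAreaRect(c))
cv2.imwrite("pics/m_side.png",cv2.resize(r[160:245,280:380],None,fx=6,fy=6,interpolation=0))
for h_t,h_s in [((264,172.5-.1),(345.9,180.4)),((251.4,162),(350,172.1)),((246.4,227.4),(292.8,214))]: print(tri(t,h_t,s,h_s))
# rest base outline & lip
E
```

```text
[[352, 173], [339, 176], [337, 182], [294, 212], [293, 224], [352, 184]] ((321.4745788574219, 197.04734802246094), (14.176793098449707, 77.61194610595703), 54.78240966796875)
(array([0.62949331, 0.20484583, 0.13271941]), np.float64(0.0016400616937358318))
(array([0.65013221, 0.23364219, 0.13640599]), np.float64(0.006442154845115182))
(array([0.51120724, 0.25974234, 0.02317585]), np.float64(0.0005009831039197556))
```

View pics/m_side.png

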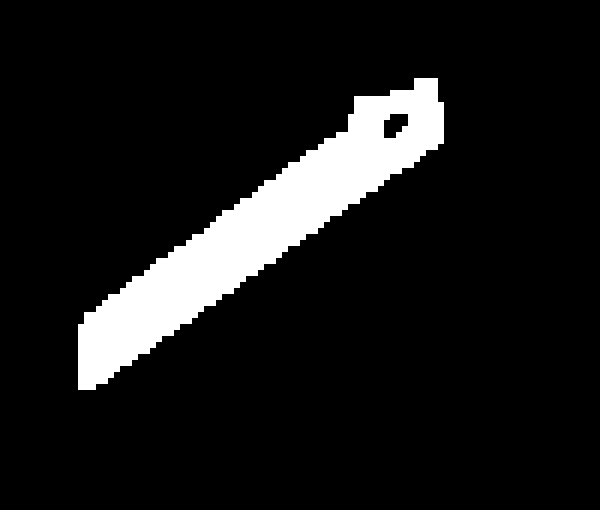

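```bash
python3 - <<'E'
from h import *
import pickle
t,s=pickle.load(open("im0.pkl","rb"))
P={}
for k,a,b in [("TL",(251.4,162),(350.3,172)),("TR",(277.8,165),(353.5,184)),("BL",(246.4,227.4),(293,213.5)),("BR",(271.2,231.4),(294,224.3))]:
    P[k],g=tri(t,a,s,b); print(k,P[k].round(4),round(g,4))
ex=lambda a,b:P[a]-P[b]
for a,b in [("TL","BL"),("TR","BR"),("TL","TR"),("BL","BR")]:
    v=ex(a,b); print(a,b,np.linalg.norm(v).round(4),np.degrees(np.arctan2(v[1],v[0])).round(1),np.degrees(np.arcsin(v[2]/np.linalg.norm(v))).round(1))
print("face centre",sum(P.values())/4)
# model check
c=sum(P.values())/4
for yaw in (-9,-11,-13):
  M=Ro.from_euler('zy',[yaw,-39],degrees=True)
  M=Ro.from_euler('ZY',[yaw,-39],degrees=True).as_matrix()
  pts=[c+M@np.array([x,y,0]) for x,y in ((.09,.031),(.09,-.031),(-.09,.031),(-.09,-.031))]
  print(yaw,M[:,0].round(3),proj(t,pts).round(1).tolist(),proj(s,pts).round(1).tolist())
# rack: red mask view
for n,d in (("top",t),("side",s)):
    hsv=cv2.cvtColor(d["pixels"],cv2.COLOR_BGR2HSV); m=cv2.inRange(hsv,(0,150,90),(6,255,255))|cv2.inRange(hsv,(174,150,90),(180,255,255))
    cv2.imwrite(f"pics/m_{n}_red.png",cv2.resize(m[100:230,330:530] if n=="top" else m[150:400,335:525],None,fx=3.8 if n=="top" else 2.4,fy=3.8 if n=="top" else 2.4,interpolation=0))
def crop(d,x0,y0,x1,y1,k,n): cv2.imwrite("pics/"+n,cv2.resize(d["pixels"][y0:y1,x0:x1],None,fx=k,fy=k,interpolation=cv2.INTER_CUBIC))
crop(s,340,250,480,400,4,"c_side_rack2.png")
crop(t,335,145,485,215,5,"c_top_rack2.png")
E
```

```text
TL [0.6505 0.2335 0.1366] 0.0057
TR [0.6418 0.1739 0.1398] 0.0087
BL [0.5114 0.2594 0.0248] 0.0001
BR [0.5018 0.1967 0.0372] 0.0013
TL BL 0.1803 -10.5 38.3
TR BR 0.175 -9.2 35.9
TL TR 0.0604 81.7 -3.0
BL BR 0.0647 81.3 -11.1
face centre [0.57635252 0.21589208 0.08460943]
-9 [ 0.768 -0.122  0.629] [[249.9, 162.9], [277.1, 167.3], [247.0, 227.0], [271.8, 231.0]] [[351.2, 169.7], [354.9, 183.1], [293.4, 212.8], [294.2, 227.6]]
-11 [ 0.763 -0.148  0.629] [[251.1, 162.6], [278.1, 167.9], [246.1, 226.4], [270.8, 231.3]] [[351.8, 170.2], [354.5, 183.7], [293.8, 212.3], [293.7, 227.0]]
-13 [ 0.757 -0.175  0.629] [[252.3, 162.4], [279.1, 168.6], [245.3, 225.8], [269.7, 231.5]] [[352.4, 170.7], [354.1, 184.2], [294.3, 211.7], [293.3, 226.4]]
```

View pics/c_side_rack2.png

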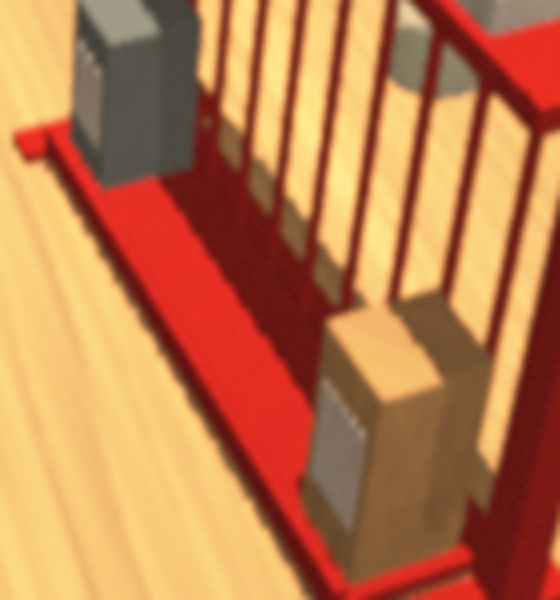

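View pics/c_top_rack2.png

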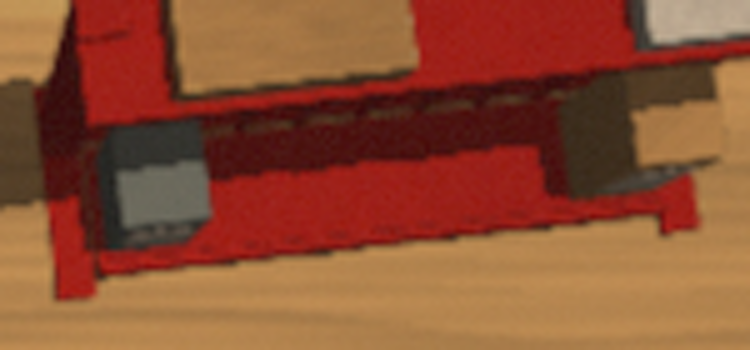

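```bash
python3 - <<'E'
from h import *
import pickle
t,s=pickle.load(open("im0.pkl","rb"))
for k,a,b in [("lipL",(354.3,200),(352.5,285)),("lipR",(467,187.4),(426,397.5)),("shelfUL",(352.9,169.7),(368.3,165.8)),("shelfUR",(520,151.8),(475.4,277))]:
    p,g=tri(t,a,s,b); print(k,p.round(4),round(g,4))
a=onz(s,(367.5,169),.27);b=onz(s,(474,282.5),.27);v=b-a;print("shelf low",a,b,np.linalg.norm(v),np.degrees(np.arctan2(v[1],v[0])))
for z in (.27,.276,.28,.29):
  a=onz(t,(352.9,169.7),z);b=onz(t,(520,151.8),z);v=b-a;print("shelf up",z,a,b,np.linalg.norm(v),np.degrees(np.arctan2(v[1],v[0])))
for z in (.02,.03,.04):
  a=onz(t,(354.3,200),z);b=onz(t,(467,187.4),z);v=b-a;print("lip",z,a,b,np.linalg.norm(v),np.degrees(np.arctan2(v[1],v[0])))
E
```

```text
lipL [ 0.5828 -0.0086  0.0124] 0.002
lipR [ 0.6162 -0.2926  0.0212] 0.005
shelfUL [0.6124 0.0135 0.2736] 0.0012
shelfUR [ 0.6471 -0.312   0.2815] 0.0002
shelf low [0.61005807 0.00872187 0.27      ] [ 0.64830613 -0.30975181  0.27      ] 0.320762211155043 -83.15168943612474
shelf up 0.27 [0.61243756 0.01337277 0.27      ] [ 0.64978041 -0.31731132  0.27      ] 0.3327859047811577 -83.55710980017463
shelf up 0.276 [0.61134691 0.01380657 0.276     ] [ 0.64843107 -0.3145868   0.276     ] 0.33048062469336253 -83.55710980017463
shelf up 0.28 [0.6106198  0.01409578 0.28      ] [ 0.64753151 -0.31277045  0.28      ] 0.32894377130149915 -83.55710980017464
shelf up 0.29 [0.60880204 0.01481878 0.29      ] [ 0.64528261 -0.30822958  0.29      ] 0.32510163782184054 -83.55710980017466
lip 0.02 [ 0.58094671 -0.00785786  0.02      ] [ 0.61392021 -0.29223632  0.02      ] 0.2862837062729271 -83.38612469707208
lip 0.03 [ 0.57981823 -0.00710659  0.03      ] [ 0.61249631 -0.28893719  0.03      ] 0.28371878192504013 -83.38612469707209
lip 0.04 [ 0.57868976 -0.00635531  0.04      ] [ 0.61107242 -0.28563806  0.04      ] 0.2811538575771532 -83.38612469707209
```

```bash
python3 - <<'E'
from h import *
import pickle
t,s=pickle.load(open("im0.pkl","rb"))
O=np.array([0.605,-.152]); a=np.radians(6.5); X=np.array([np.cos(a),np.sin(a)]);Y=np.array([-np.sin(a),np.cos(a)])
f=lambda p:(((p[:2]-O)@X).round(4),((p[:2]-O)@Y).round(4))
for z in (.012,.02,.028,.037):
    print(z,"boxes side",f(onz(s,(366,296.6),z)),f(onz(s,(415.6,372.4),z)))
# box tops front inner: side gray (107,47)/4 ; brown (327,322)/4
for k,q in (("gray",(107,47)),("brown",(327,322))):
  for z in (.12,.13,.14,.15): print(k,z,f(onz(s,(340+q[0]/4,250+q[1]/4),z)))
for k,q in (("grayT",(210,218)),("brownT",(637,165))):
  for z in (.12,.13,.14,.15): print(k,z,f(onz(t,(335+q[0]/5,145+q[1]/5),z)))
# zoom lip
def crop(d,x0,y0,x1,y1,k,n): cv2.imwrite("pics/"+n,cv2.resize(d["pixels"][y0:y1,x0:x1],None,fx=k,fy=k,interpolation=cv2.INTER_NEAREST))
crop(s,370,300,420,370,8,"c_lip_side.png"); crop(t,380,170,460,205,9,"c_lip_top.png")
E
```

```text
0.012 boxes side (np.float64(0.0072), np.float64(0.1048)) (np.float64(0.0102), np.float64(-0.0884))
0.02 boxes side (np.float64(0.0035), np.float64(0.0973)) (np.float64(0.0064), np.float64(-0.0936))
0.028 boxes side (np.float64(-0.0003), np.float64(0.0898)) (np.float64(0.0026), np.float64(-0.0988))
0.037 boxes side (np.float64(-0.0046), np.float64(0.0814)) (np.float64(-0.0017), np.float64(-0.1047))
gray 0.12 (np.float64(-0.0049), np.float64(0.0857))
gray 0.13 (np.float64(-0.0103), np.float64(0.0749))
gray 0.14 (np.float64(-0.0157), np.float64(0.0641))
gray 0.15 (np.float64(-0.021), np.float64(0.0534))
brown 0.12 (np.float64(0.006), np.float64(-0.094))
brown 0.13 (np.float64(0.0004), np.float64(-0.1016))
brown 0.14 (np.float64(-0.0052), np.float64(-0.1093))
brown 0.15 (np.float64(-0.0108), np.float64(-0.1169))
grayT 0.12 (np.float64(0.0024), np.float64(0.0999))
grayT 0.13 (np.float64(0.0012), np.float64(0.1013))
grayT 0.14 (np.float64(-0.0001), np.float64(0.1027))
grayT 0.15 (np.float64(-0.0013), np.float64(0.1042))
brownT 0.12 (np.float64(0.0053), np.float64(-0.0986))
brownT 0.13 (np.float64(0.0041), np.float64(-0.0952))
brownT 0.14 (np.float64(0.0028), np.float64(-0.0919))
brownT 0.15 (np.float64(0.0015), np.float64(-0.0885))
```

View pics/c_lip_side.png

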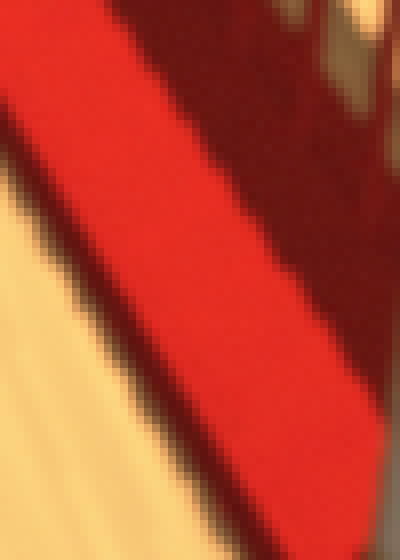

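View pics/c_lip_top.png

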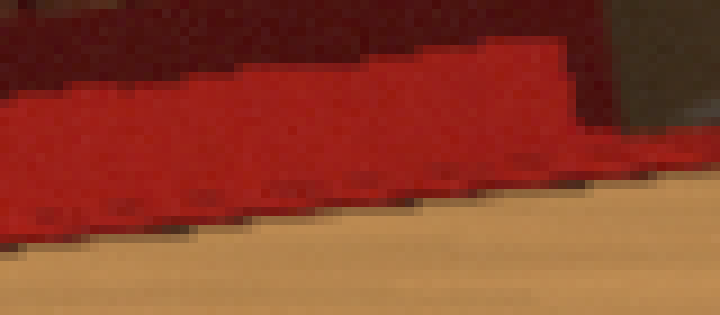

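```bash
python3 - <<'E'
from h import *
import pickle
t,s=pickle.load(open("im0.pkl","rb"))
O=np.array([0.605,-.1505]); a=np.radians(6.5); X=np.array([np.cos(a),np.sin(a)]);Y=np.array([-np.sin(a),np.cos(a)])
f=lambda p:np.array([(p[:2]-O)@X,(p[:2]-O)@Y])
def at0(d,u,v,z):
    A=f(onz(d,u,z));B=f(onz(d,v,z)); k=-A[1]/(B[1]-A[1]); return (A+k*(B-A))[0].round(4), np.degrees(np.arctan2(-(B-A)[0]*np.sign((B-A)[1]),abs((B-A)[1]))).round(2)
for z in (.015,.02,.025,.03,.035,.04):
    print(z,"side",at0(s,(370,312),(405.6,369),z),"top",at0(t,(380,196.5),(460,188),z))
# bar bottoms shadow etc: shadow edge skip
for z in (.27,):
    print("shelf low front",at0(s,(367.5,169),(474,282.5),z))
for z in (.272,.276,.28,.285):
    print("shelf up",z,at0(t,(352.9,169.7),(520,151.8),z),at0(s,(368.3,165.8),(475.4,277),z))
E
```

```text
0.015 side (np.float64(-0.0042), np.float64(0.32)) top (np.float64(-0.0058), np.float64(-0.2))
0.02 side (np.float64(-0.0065), np.float64(0.32)) top (np.float64(-0.0063), np.float64(-0.2))
0.025 side (np.float64(-0.0088), np.float64(0.32)) top (np.float64(-0.0069), np.float64(-0.2))
0.03 side (np.float64(-0.0111), np.float64(0.32)) top (np.float64(-0.0074), np.float64(-0.2))
0.035 side (np.float64(-0.0134), np.float64(0.32)) top (np.float64(-0.0079), np.float64(-0.2))
0.04 side (np.float64(-0.0157), np.float64(0.32)) top (np.float64(-0.0084), np.float64(-0.2))
shelf low front (np.float64(0.024), np.float64(0.35))
shelf up 0.272 (np.float64(0.0254), np.float64(-0.06)) (np.float64(0.0296), np.float64(0.61))
shelf up 0.276 (np.float64(0.0247), np.float64(-0.06)) (np.float64(0.0262), np.float64(0.61))
shelf up 0.28 (np.float64(0.0241), np.float64(-0.06)) (np.float64(0.0229), np.float64(0.61))
shelf up 0.285 (np.float64(0.0232), np.float64(-0.06)) (np.float64(0.0188), np.float64(0.61))
```

```bash
cat >> h.py <<'E'
g=0.0187
BETA=51.0  # tool leans BETA from board +x axis
def Rb(psi,phi): return Ro.from_euler('ZY',[psi,-phi],degrees=True).as_matrix()
def rel(s):
    b=np.radians(BETA); z=np.array([-np.cos(b),0,-np.sin(b)]); x=np.array([0,s,0.]); return np.c_[x,np.cross(z,x),z]
S=1; XG=0.025; SH=0.004
def tool(center,Rbm,s=None):
    """board centre & rot -> TCP pos, rpy"""
    s=S if s is None else s
    T=Rbm@rel(s); p=center+Rbm@np.array([XG,0,0])-SH*T[:,2]+g*T[:,2]
    return p, Ro.from_matrix(T).as_euler('xyz',degrees=True)
O=np.array([0.605,-.1505,0]); RY=6.55
A=Ro.from_euler('z',RY,degrees=True).as_matrix()
def rackpose(theta,xf,zb,y=0.,dyaw=0.):
    """board centre,rot in rack: front foot corner at rack x=xf, lowest (back) corner at z=zb"""
    th=np.radians(theta); u=np.array([np.sin(th),0,np.cos(th)]); n=np.array([-np.cos(th),0,np.sin(th)])
    F=np.array([xf,y,zb+.012*np.sin(th)]); return O+A@(F-.006*n+.09*u), Rb(RY+dyaw,90-theta)
PSI=-10.
BC=np.array([.5764,.2159,.0846])-.006*Rb(PSI,39)[:,2]
E
python3 - <<'E'
from cell import *
from h import *
for s in (1,-1):
    for n,(c,r) in (("rest",(BC,Rb(PSI,39))),("resthi",(BC+[0,0,.1],Rb(PSI,39))),("pre",rackpose(11,-.1,.05)),("in",rackpose(11,.008,.05)),("fin",rackpose(15.5,0,.013))):
        p,o=tool(c,r,s); q=ik(p,o); print(s,n,p.round(3),o.round(1),None if q is None else np.round(q,1))
print(ik([.11,-.40,.40],[180,0,-75]))
E
```

```text
1 rest [0.599 0.212 0.081] [-180.    0.   80.] [  9.4  38.6  85.7   0.   55.7 -70.6]
1 resthi [0.599 0.212 0.181] [-180.    0.   80.] [  9.4  31.6  81.    0.   67.3 -70.6]
1 pre [ 0.543 -0.158  0.153] [140.    0.   96.6] [-46.4  25.4 123.4  82.6  31.2 143.2]
1 in [ 0.65  -0.145  0.153] [140.    0.   96.6] [-35.2  29.6 110.7  74.2  26.4 163.2]
1 fin [ 0.65  -0.145  0.113] [144.5   0.   96.5] None
-1 rest [0.599 0.212 0.081] [-180.    0. -100.] [  9.4  38.6  85.7   0.   55.7 109.4]
-1 resthi [0.599 0.212 0.181] [-180.    0. -100.] [  9.4  31.6  81.    0.   67.3 109.4]
-1 pre [ 0.543 -0.158  0.153] [-140.     0.   -83.4] [-46.4  25.4 123.4  82.6  31.2 -36.8]
-1 in [ 0.65  -0.145  0.153] [-140.     0.   -83.4] [-35.2  29.6 110.7  74.2  26.4 -16.8]
-1 fin [ 0.65  -0.145  0.113] [-144.5    0.   -83.5] [-33.5  33.  108.9  67.9  23.8 -10.5]
[-9.01432889e+01  1.08657853e+00  9.04160543e+01 -2.54444375e-14
  8.84973672e+01 -1.51432889e+01]
```

```bash
sed -i 's/^S=1;/S=-1;/' h.py; python3 - <<'E'
from cell import *
from h import *
q0=ik([.11,-.40,.40],[180,0,-75]); move_joints(q0)
p,o=tool(BC+[0,0,.09],Rb(PSI,39)); 
q=list(q0); q[0]=9.4; q[5]=109.4; move_joints(q); print(read_state()["tool_pos"],read_state()["time"])
move_to(p,o); 
t=get_image("top"); s=get_image("side"); cv2.imwrite("pics/top1.png",t["pixels"]); cv2.imwrite("pics/side1.png",s["pixels"]);print(read_state()["time"],read_state()["tool_pos"],p)
E
```

```text
[0.37661367 0.17428997 0.39984979] 3.6
4.925 [0.59968998 0.21201562 0.17303549] [0.59925204 0.21187057 0.17097013]
```

View pics/side1.png

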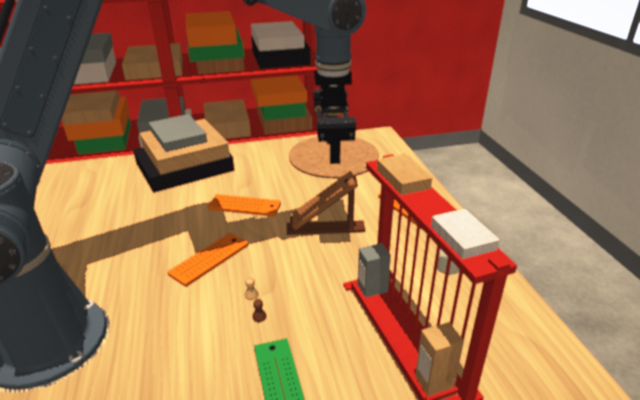

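View pics/top1.png

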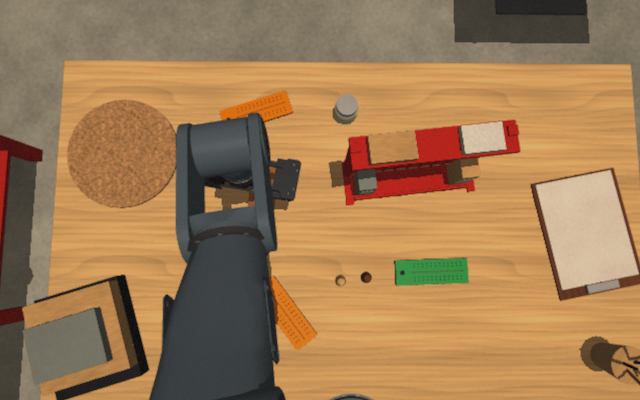

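The side view shows the open gripper (near finger at 335,150) over the brown board at (323,200).

Board-shaped candidates in the top view:
- **Orange:** (256,112), (205,272) and (285,312), all lying flat on the table.
- **Green:** (431,272), also flat on the table.
- **Brown:** (263,200). It has dark dots and a big dot at (264,172), and it sits on the sloped rest. The enlarged crop confirmed this is the one meant.

Next I descend and grip it.

```bash
python3 - <<'E'
from cell import *
from h import *
p,o=tool(BC,Rb(PSI,39))
move_linear(p+[0,0,.03],o); print(read_state()["wrist_force"])
move_linear(p,o,feed=.06); st=read_state(); print(st["tool_pos"],p,st["wrist_force"],st["finger_gap"])
grab(25); st=read_state(); print(st["finger_gap"],st["wrist_force"],st["torque"],st["time"])
s=get_image("side"); cv2.imwrite("pics/side2.png",cv2.resize(s["pixels"][100:250,260:400],None,fx=4,fy=4))
E
```

```text
[0.88600935 0.97040654 0.43458595]
[0.59924733 0.211877   0.08066143] [0.59925204 0.21187057 0.08097013] [-0.22287027  0.33202316  0.61778128] 0.08711383112595661
0.05903997114256073 [-0.24879616 -1.7060505   1.2429001 ] [-0.22395443  0.0299532   0.00262533] 6.7667
```

View pics/side2.png

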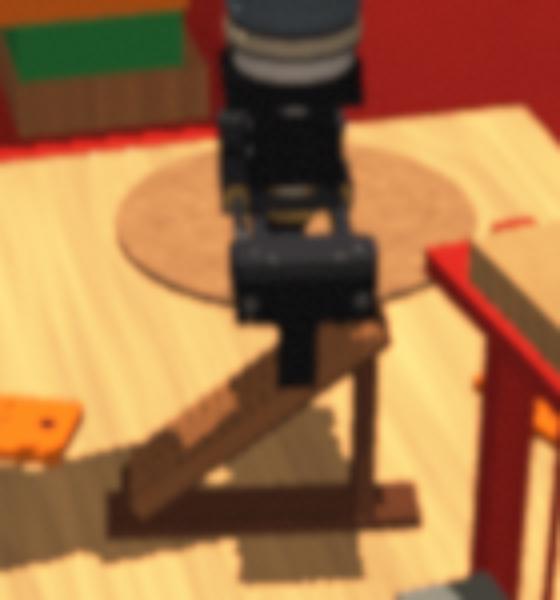

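```bash
python3 - <<'E'
from cell import *
from h import *
p,o=tool(BC,Rb(PSI,39))
move_linear(p+[0,0,.03],o,feed=.08); st=read_state(); print(st["finger_gap"],st["wrist_force"])
move_linear(p+[-.02,0,.18],o,feed=.2)
def go(c,r,feed):
    P,oo=tool(c,r)
    try: move_linear(P,oo,feed=feed); print("ok",np.round(read_state()["joint_pos"],1))
    except PlanningError as e: print("ERR",e)
go(np.array([.42,.12,.25]),Rb(-2,58),.2)
go(*rackpose(11,-.15,.12),.2)
t=get_image("top"); s=get_image("side"); cv2.imwrite("pics/top3.png",t["pixels"]); cv2.imwrite("pics/side3.png",s["pixels"]);print(read_state()["time"],read_state()["tool_pos"],tool(*rackpose(11,-.15,.12)))
E
```

```text
0.058991723708821046 [ 0.10562458 -0.59918722 -0.91251818]
ok [  2.1   4.  113.9  -2.   43.1  95.4]
ok [-53.5  13.2 124.1  63.   38.7 -19.9]
11.5083 [ 0.49301555 -0.16276707  0.22290716] (array([ 0.49301752, -0.16335779,  0.22277113]), array([-1.40000000e+02,  1.27222187e-14, -8.34500000e+01]))
```

View pics/side3.png

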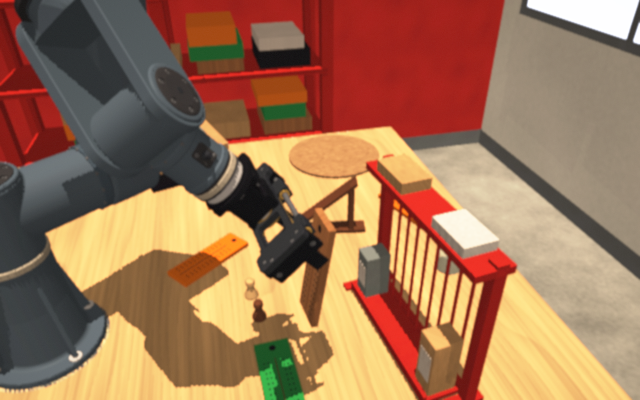

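```bash
cat >> h.py <<'E'
def draw(d,c,r,name,roi,k,col=(255,255,0)):
    im=d["pixels"].copy(); x0,y0,x1,y1=roi; im=cv2.resize(im[y0:y1,x0:x1],None,fx=k,fy=k,interpolation=cv2.INTER_CUBIC)
    pts=np.array([c+r@np.array([x,y,z]) for z in(.006,-.006) for x,y in((.09,.031),(.09,-.031),(-.09,-.031),(-.09,.031))])
    uv=(proj(d,pts)-[x0,y0]+.5)*k
    for q in(uv[:4],uv[4:]): cv2.polylines(im,[np.round(q).astype(int)],True,col,1)
    cv2.imwrite("pics/"+name,im)
E
python3 - <<'E'
from cell import *
from h import *
t=get_image("top"); s=get_image("side"); c,r=rackpose(11,-.15,.12)
draw(s,c,r,"side3d.png",(250,190,370,340),4.); draw(t,c,r,"top3d.png",(340,140,500,240),4.5)
E
```

```text
(no output)
```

View pics/side3d.png

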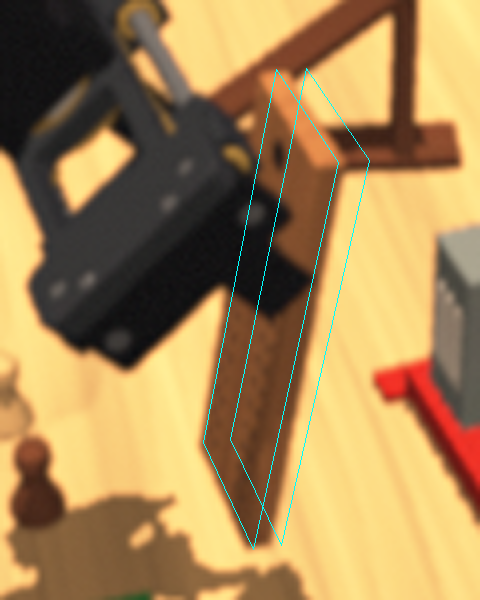

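View pics/top3d.png

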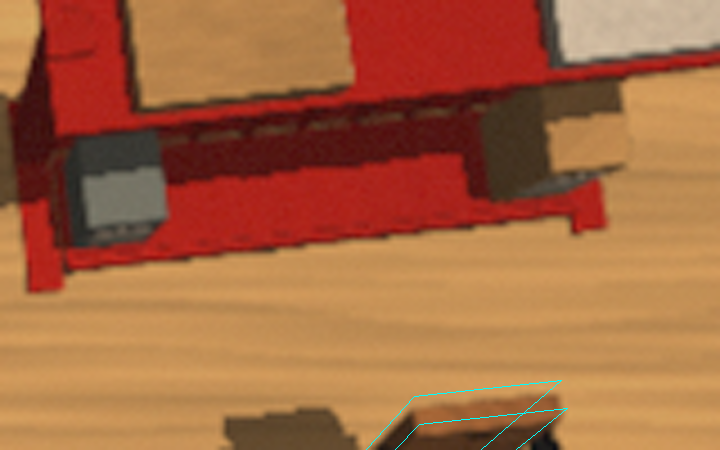

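```bash
sed -i 's/^BETA=51.0/BETA=49.0/; s/np.array(\[XG,0,0\])-SH/np.array([XG,0,-.004])-SH/' h.py
python3 - <<'E'
from cell import *
from h import *
def go(c,r,feed):
    P,oo=tool(c,r)
    try: move_linear(P,oo,feed=feed); print("ok",np.round(read_state()["joint_pos"],1))
    except PlanningError as e: print("ERR",e)
p,o=tool(*rackpose(9,-.15,.12)); print(p,o,read_state()["tool_pos"])
go(*rackpose(9,-.09,.055),.15)
go(*rackpose(9,.010,.055),.12)
c,r=rackpose(9,.01,.055)
t=get_image("top"); s=get_image("side"); 
draw(s,c,r,"side4d.png",(330,180,480,330),4.); draw(t,c,r,"top4d.png",(340,140,500,240),4.5); st=read_state(); print(st["wrist_force"],st["time"],st["tool_pos"],tool(c,r)[0])
E
```

```text
[ 0.49305135 -0.16335391  0.22263617] [-1.40000000e+02  1.27222187e-14 -8.34500000e+01] [ 0.49304711 -0.16293843  0.22293122]
ok [-45.1  25.  122.   80.6  30.7 -33.3]
ok [-35.   29.1 110.3  72.5  26.5 -14.8]
[ 0.32154297  0.52937977 -0.89653431] 13.4333 [ 0.65123657 -0.14514477  0.15754504] [ 0.65200698 -0.14510267  0.15763617]
```

View pics/side4d.png

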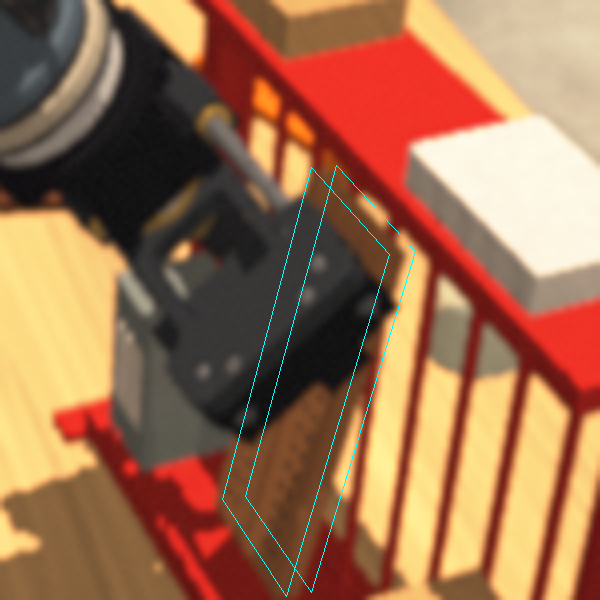

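View pics/top4d.png

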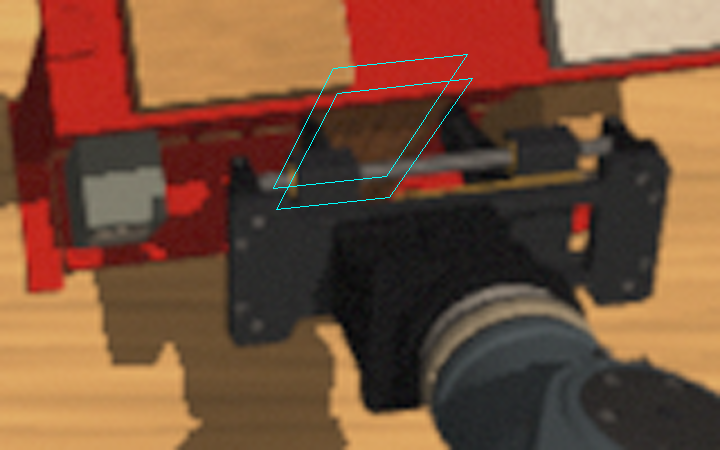

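The outline fits the board to about 2 px, and the gripper stays clear of the boxes and the shelf. Next I lower in small steps and watch the wrist force.

```bash
python3 - <<'E'
from cell import *
from h import *
def go(c,r,feed):
    P,oo=tool(c,r); move_linear(P,oo,feed=feed)
z=.034; go(*rackpose(9,.010,z),.08); sleep(.2)
f0=np.mean([(sleep(.03),read_state()["wrist_force"])[1] for _ in range(5)],0); print("tare",f0)
while z>.006:
    z-=.002; go(*rackpose(9,.010,z),.04); sleep(.08)
    f=np.mean([(sleep(.01),read_state()["wrist_force"])[1] for _ in range(3)],0)-f0; print(round(z,4),f.round(2),read_state()["tool_pos"].round(4))
    if f[2]>2.0: break
print(read_state()["time"])
s=get_image("side"); c,r=rackpose(9,.01,z); draw(s,c,r,"side5d.png",(330,180,480,330),4.)
np.save("f0.npy",f0)
E
```

```text
tare [ 0.21114405 -0.02062751 -1.06740031]
0.032 [ 0.49  0.11 -0.13] [ 0.652  -0.1451  0.1345]
0.03 [-0.16 -0.04  0.3 ] [ 0.652  -0.1451  0.1326]
0.028 [-0.3   0.28  0.14] [ 0.652  -0.1451  0.1306]
0.026 [-0.31 -0.38  0.19] [ 0.652  -0.1451  0.1286]
0.024 [-0.11  0.29 -0.5 ] [ 0.652  -0.1451  0.1266]
0.022 [-0.17 -0.11  0.2 ] [ 0.652  -0.1451  0.1246]
0.02 [-0.27 -0.02 -0.19] [ 0.652  -0.1451  0.1226]
0.018 [ 0.04 -0.46  1.17] [ 0.6522 -0.1452  0.1208]
0.016 [0.44 0.26 6.17] [ 0.6536 -0.1455  0.1204]
17.4417
```

View pics/side5d.png

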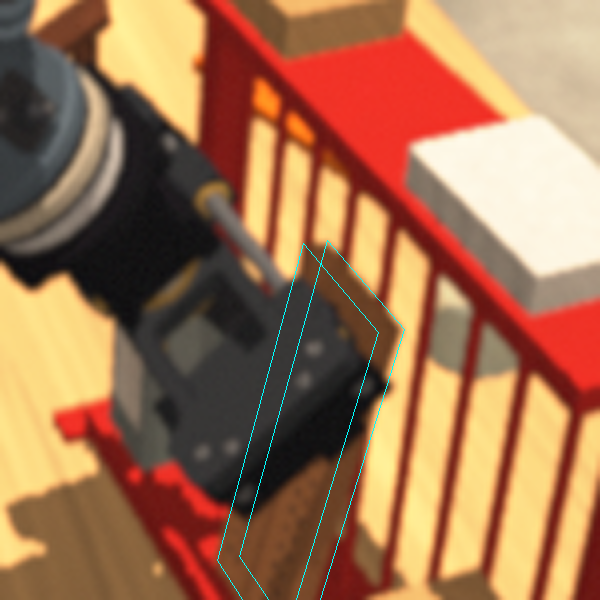

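```bash
python3 - <<'E'
from cell import *
from h import *
f0=np.load("f0.npy")
def go(c,r,feed):
    P,oo=tool(c,r); move_linear(P,oo,feed=feed)
z=.0175; x=.010
def rd(): 
    sleep(.08); return np.mean([(sleep(.01),read_state()["wrist_force"])[1] for _ in range(3)],0)-f0
go(*rackpose(9,x,z),.04); print(rd())
while x>-.008:
    x-=.002; go(*rackpose(9,x,z),.04); f=rd(); print(round(x,4),f.round(2),read_state()["tool_pos"].round(4))
    if (A.T@f)[0]>3.0: break
print(read_state()["time"])
s=get_image("side"); c,r=rackpose(9,x,z); draw(s,c,r,"side6d.png",(330,230,480,380),4.); t=get_image("top"); draw(t,c,r,"top6d.png",(340,140,500,240),4.5)
E
```

```text
[ 0.23607482 -0.66585462  4.22505648]
0.008 [ 0.4  -1.12  6.1 ] [ 0.6504 -0.1456  0.1206]
0.006 [ 0.9  -0.77  6.96] [ 0.6484 -0.1458  0.1207]
0.004 [ 0.05 -0.32  7.26] [ 0.6465 -0.1461  0.1208]
0.002 [-0.36 -0.53  8.03] [ 0.6445 -0.1463  0.1209]
0.0 [-0.18 -0.7   8.09] [ 0.6426 -0.1465  0.121 ]
-0.002 [-0.29 -0.36  8.04] [ 0.6406 -0.1467  0.121 ]
-0.004 [ 0.01 -1.15  7.53] [ 0.6386 -0.147   0.121 ]
-0.006 [ 0.05 -0.77  8.01] [ 0.6366 -0.1472  0.121 ]
-0.008 [-0.16 -1.11  8.16] [ 0.6345 -0.1474  0.1209]
21.075
```

View pics/side6d.png

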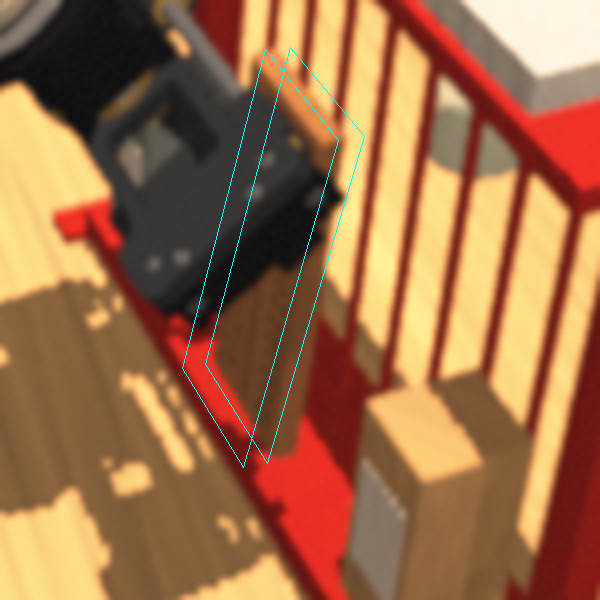

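View pics/top6d.png

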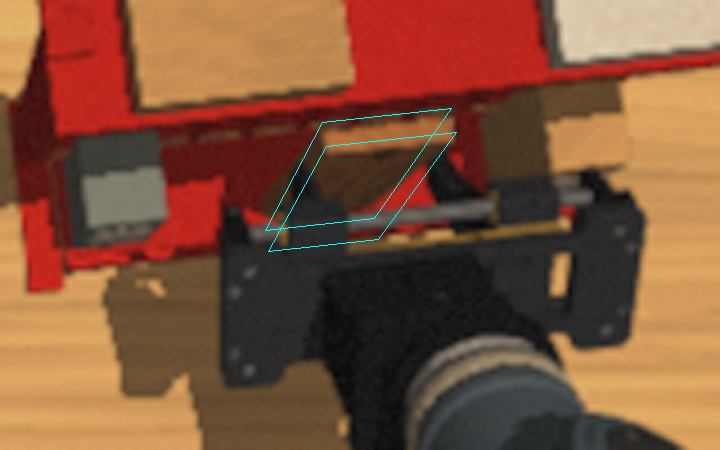

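```bash
python3 - <<'E'
from cell import *
from h import *
s=get_image("side"); 
cv2.imwrite("pics/side7.png",cv2.resize(s["pixels"][280:360,360:440],None,fx=7,fy=7,interpolation=cv2.INTER_CUBIC))
t=get_image("top"); cv2.imwrite("pics/top7.png",cv2.resize(t["pixels"][155:205,395:455],None,fx=10,fy=10,interpolation=cv2.INTER_CUBIC))
E
```

```text
(no output)
```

View pics/side7.png

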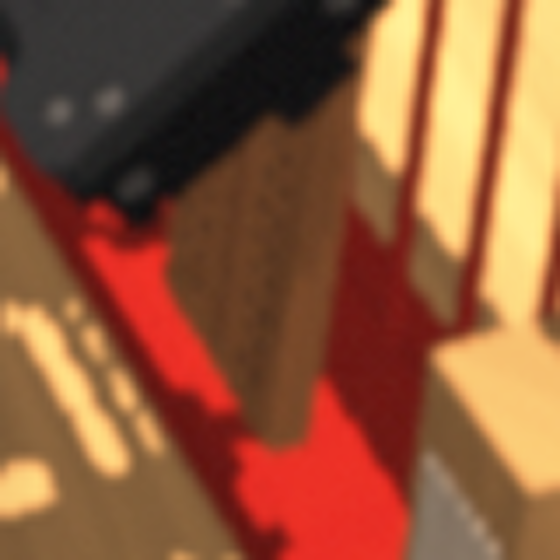

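View pics/top7.png

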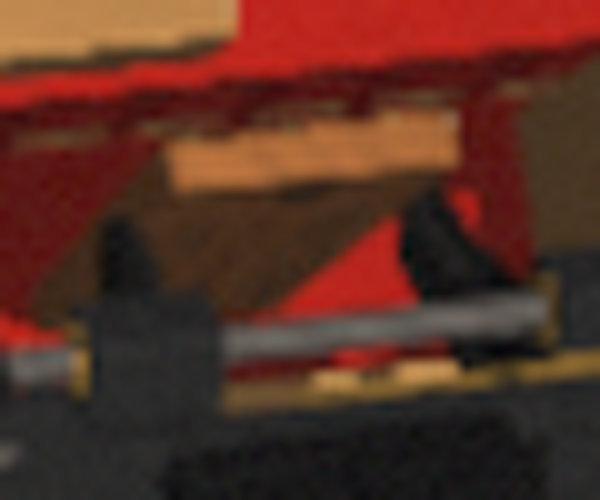

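```bash
python3 - <<'E'
from cell import *
from h import *
t=get_image("top"); s=get_image("side")
rk=lambda p:(A.T@(p-O)).round(4)
for h in (.013,.016,.019):
    print(h,"foot FR",rk(onz(s,(397.8,343.4),h+.0005)),"BR",rk(onz(s,(402.6,342.8),h)),"FL",rk(onz(s,(384.1,319.5),h+.0005)))
    print("  top FL",rk(onz(t,(412,173.5),h+.18)),"FR",rk(onz(t,(440.5,171),h+.18)),"BL",rk(onz(t,(410.8,169.3),h+.18)),"BR",rk(onz(t,(440,165.7),h+.18)))
print(rk(read_state()["tool_pos"]), read_state()["wrist_force"],read_state()["time"])
E
```

```text
0.013 foot FR [ 0.0102 -0.0255  0.0135] BR [ 0.0191 -0.0269  0.013 ] FL [0.0129 0.0344 0.0135]
  top FL [0.0173 0.0304 0.193 ] FR [ 0.016 -0.031  0.193] BL [0.0266 0.0317 0.193 ] BR [ 0.0275 -0.0316  0.193 ]
0.016 foot FR [ 0.0088 -0.0277  0.0165] BR [ 0.0176 -0.0291  0.016 ] FL [0.0114 0.0319 0.0165]
  top FL [0.0169 0.031  0.196 ] FR [ 0.0156 -0.0302  0.196 ] BL [0.0262 0.0324 0.196 ] BR [ 0.027  -0.0307  0.196 ]
0.019 foot FR [ 0.0074 -0.03    0.0195] BR [ 0.0162 -0.0314  0.019 ] FL [0.01   0.0294 0.0195]
  top FL [0.0165 0.0317 0.199 ] FR [ 0.0151 -0.0293  0.199 ] BL [0.0257 0.033  0.199 ] BR [ 0.0266 -0.0299  0.199 ]
[ 0.0297 -0.0003  0.1209] [ 0.41459774 -1.29464271  7.41882195] 21.375
```

The board pivoted in the grip during the drag. Its foot stuck on the ledge at about x = 9 mm, y ≈ 0, square, and the lean is now about 2°. I'll reverse the drag to restore the lean, then take the foot to the lip slightly lifted so it doesn't drag.

```bash
python3 - <<'E'
from cell import *
from h import *
f0=np.load("f0.npy")
def rd(): 
    sleep(.06); return np.mean([(sleep(.01),read_state()["wrist_force"])[1] for _ in range(3)],0)-f0
for x in (-.001,.007):
    P,o=tool(*rackpose(9,x,.0175)); move_linear(P,o,feed=.04); print(x,rd().round(2))
t=get_image("top"); s=get_image("side")
cv2.imwrite("pics/side8.png",cv2.resize(s["pixels"][280:360,360:440],None,fx=7,fy=7,interpolation=cv2.INTER_CUBIC))
cv2.imwrite("pics/top8.png",cv2.resize(t["pixels"][150:200,395:455],None,fx=10,fy=10,interpolation=cv2.INTER_CUBIC))
print(read_state()["time"])
E
```

```text
-0.001 [ 0.11 -0.74  8.26]
0.007 [ 0.31 -0.78  7.56]
22.3167
```

View pics/side8.png

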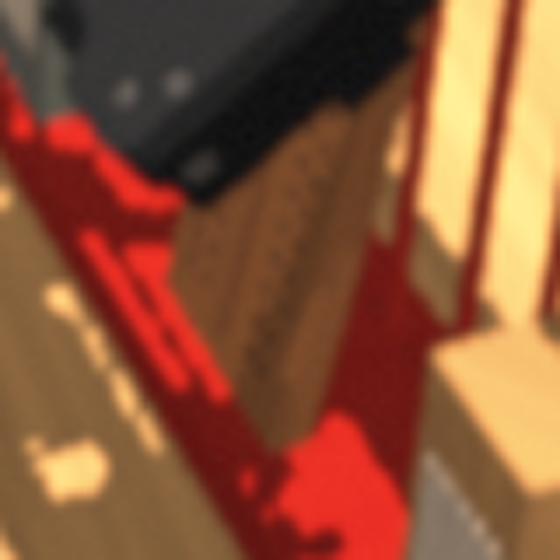

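View pics/top8.png

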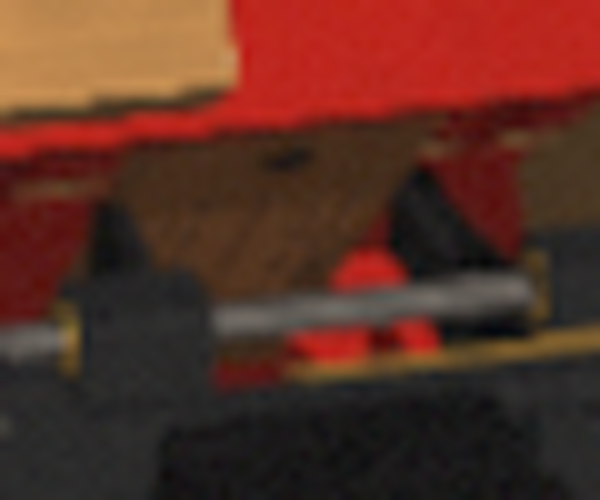

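```bash
python3 - <<'E'
from cell import *
from h import *
def rdr(): 
    sleep(.06); return np.mean([(sleep(.01),read_state()["wrist_force"])[1] for _ in range(4)],0)
def go(th,x,z,v=.04):
    P,o=tool(*rackpose(th,x,z)); move_linear(P,o,feed=v)
go(9,.007,.0225); f0=rdr(); print("tare",f0)
go(13,.003,.0225); f=A.T@(rdr()-f0); print(f.round(2))
x=.003
while x>-.008:
    x-=.0015; go(13,x,.0225); f=A.T@(rdr()-f0); print(round(x,4),f.round(2))
    if f[0]>1.8: break
np.save("f0.npy",f0); print(x,read_state()["time"])
s=get_image("side"); cv2.imwrite("pics/side9.png",cv2.resize(s["pixels"][240:360,350:450],None,fx=5,fy=5,interpolation=cv2.INTER_CUBIC))
E
```

```text
tare [ 0.11437043 -0.03987347 -0.82587539]
[0.01 0.16 0.03]
0.0015 [-0.08  0.32 -0.01]
0.0 [-0.13 -0.3  -0.07]
-0.0015 [ 0.04 -0.01  0.14]
-0.003 [-0.72  0.03  0.17]
-0.0045 [ 0.04 -0.38 -0.53]
-0.006 [-0.05  0.35 -0.37]
-0.0075 [-0.46  0.07 -0.37]
-0.009 [-0.13 -0.11 -0.21]
-0.009 25.9
```

View pics/side9.png

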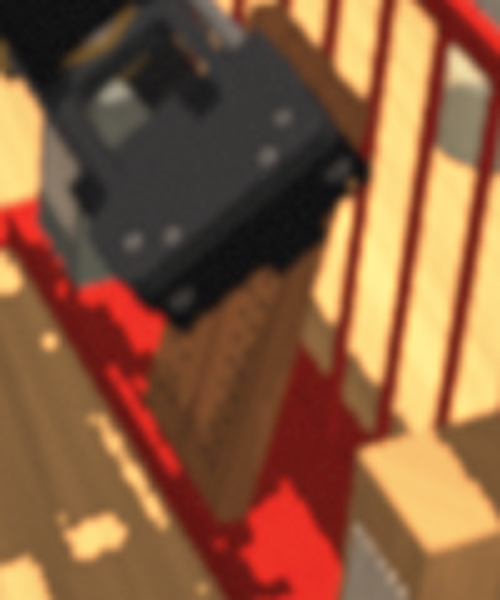

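```bash
python3 - <<'E'
from cell import *
from h import *
s=get_image("side"); rk=lambda p:(A.T@(p-O)).round(4)
for z in (.018,.021,.024): print(z,rk(onz(s,(394,343.5),z)),rk(onz(s,(397.6,343.2),z)), "FL",rk(onz(s,(350+150/5-.4,240+388/5-.4),z)))
c,r=rackpose(13,-.009,.0225); draw(s,c,r,"side9d.png",(350,220,450,360),5); 
t=get_image("top"); draw(t,c,r,"top9d.png",(380,140,470,220),8)
E
```

```text
0.018 [ 0.0017 -0.0267  0.018 ] [ 0.008  -0.0283  0.018 ] FL [0.0054 0.0388 0.018 ]
0.021 [ 0.0003 -0.0289  0.021 ] [ 0.0065 -0.0306  0.021 ] FL [0.004  0.0363 0.021 ]
0.024 [-0.0011 -0.0312  0.024 ] [ 0.0051 -0.0328  0.024 ] FL [0.0025 0.0337 0.024 ]
```

View pics/side9d.png

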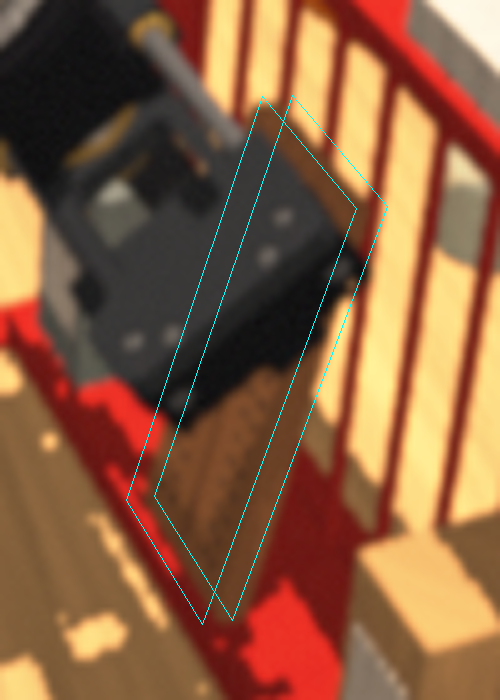

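View pics/top9d.png

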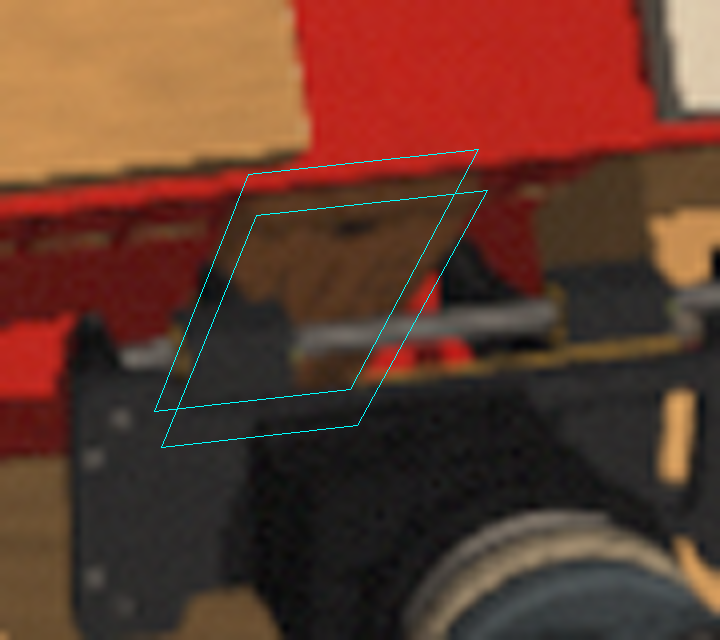

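```bash
cat >> h.py <<'E'
def rotabout(p,rpy,piv,deg):
    Q=A@Ro.from_euler('y',deg,degrees=True).as_matrix()@A.T
    return piv+Q@(p-piv), Ro.from_matrix(Q@R(rpy)).as_euler('xyz',degrees=True)
E
python3 - <<'E'
from cell import *
from h import *
import json
f0=np.load("f0.npy")
def rdr(): 
    sleep(.06); return np.mean([(sleep(.01),read_state()["wrist_force"])[1] for _ in range(4)],0)
z=.0225
while z>.010:
    z-=.0012; P,o=tool(*rackpose(13,-.0085,z)); move_linear(P,o,feed=.04); f=A.T@(rdr()-f0); print(round(z,4),f.round(2))
    if f[2]>2.5: break
piv=O+A@np.array([.009,0,.018])
for d in (2.5,5.):
    p,oo=rotabout(P,o,piv,d); move_linear(p,oo,feed=.04); f=A.T@(rdr()-f0); print("rot",d,f.round(2))
json.dump([p.tolist(),oo.tolist()],open("pose.json","w"))
print(read_state()["time"])
s=get_image("side"); cv2.imwrite("pics/side10.png",cv2.resize(s["pixels"][200:360,340:470],None,fx=4.5,fy=3.75*1.2,interpolation=cv2.INTER_CUBIC)[:600+120])
t=get_image("top"); cv2.imwrite("pics/top10.png",cv2.resize(t["pixels"][140:220,380:470],None,fx=7,fy=7,interpolation=cv2.INTER_CUBIC))
E
```

```text
0.0213 [0.18 0.39 0.28]
0.0201 [-0.68 -0.23 -0.24]
0.0189 [ 0.02 -0.44  0.62]
0.0177 [ 0.51 -0.6   5.95]
rot 2.5 [ 0.96 -1.7   7.07]
rot 5.0 [ 1.33 -1.73  7.65]
28.225
```

View pics/side10.png

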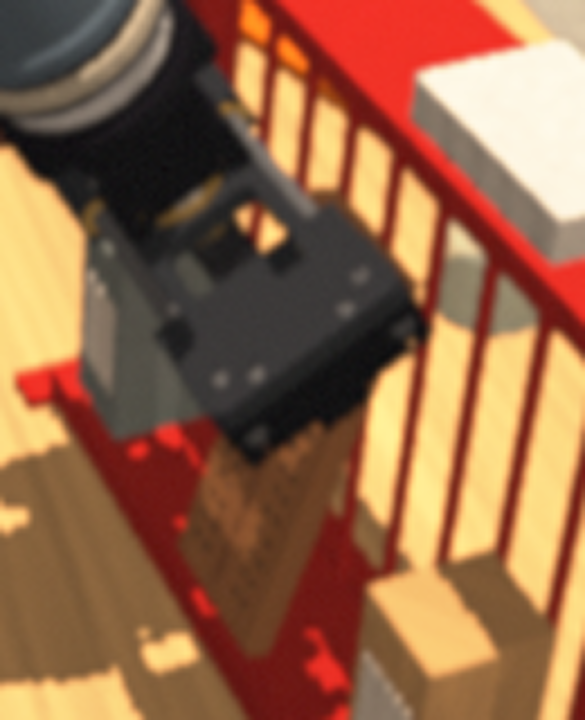

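View pics/top10.png

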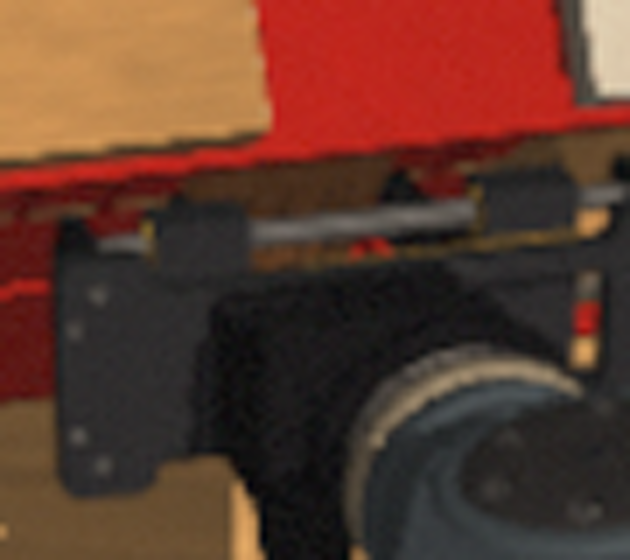

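```bash
python3 - <<'E'
from cell import *
from h import *
import json
f0=np.load("f0.npy"); P,o=[np.array(v) for v in json.load(open("pose.json"))]
def rdr(): 
    sleep(.06); return np.mean([(sleep(.01),read_state()["wrist_force"])[1] for _ in range(4)],0)
piv=O+A@np.array([.009,0,.018])
for d in (.8,1.6,2.4):
    p,oo=rotabout(P,o,piv,d); move_linear(p,oo,feed=.04); f=A.T@(rdr()-f0); print("rot",d,f.round(2))
json.dump([p.tolist(),oo.tolist()],open("pose.json","w"))
s=get_image("side"); cv2.imwrite("pics/side11.png",cv2.resize(s["pixels"][220:360,350:450],None,fx=5,fy=5,interpolation=cv2.INTER_CUBIC))
rk=lambda p:(A.T@(p-O)).round(4)
T=R(oo); tip=p; print("tip",rk(tip),"lean",np.degrees(np.arcsin((A.T@T[:,2])[0])),read_state()["time"])
E
```

```text
rot 0.8 [-1.97 -1.54 10.66]
rot 1.6 [-9.13 -2.48 15.8 ]
rot 2.4 [-16.34  -3.61  21.23]
tip [ 0.0485 -0.      0.114 ] lean 28.60000000000001 29.4
```

View pics/side11.png

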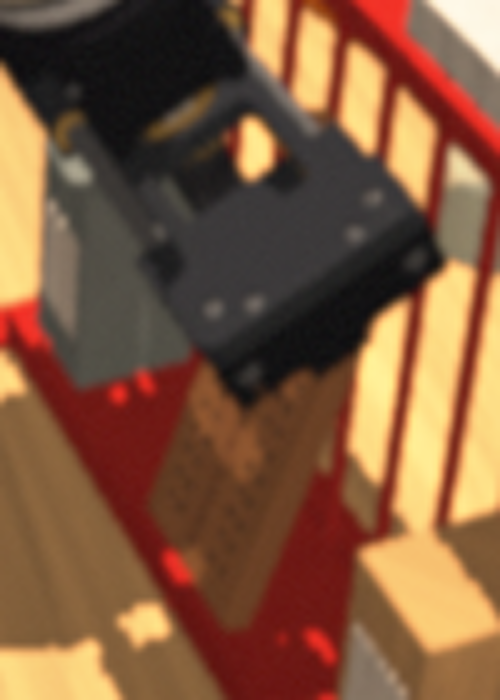

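```bash
python3 - <<'E'
from cell import *
from h import *
import json
f0=np.load("f0.npy"); P,o=[np.array(v) for v in json.load(open("pose.json"))]
def rdr(): 
    sleep(.06); return np.mean([(sleep(.01),read_state()["wrist_force"])[1] for _ in range(4)],0)
piv=O+A@np.array([.009,0,.018])
for d,dz in ((-1.7,0),(-1.9,.0005)):
    p,oo=rotabout(P,o,piv,d); p=p+[0,0,dz]; move_linear(p,oo,feed=.04); f=A.T@(rdr()-f0); print(d,f.round(2))
json.dump([p.tolist(),oo.tolist()],open("pose.json","w"))
s=get_image("side"); t=get_image("top"); rk=lambda p:(A.T@(p-O)).round(4)
c,r=rackpose(15.5,0,.018); draw(s,c,r,"side12d.png",(350,220,470,360),4.2); print(read_state()["time"])
E
```

```text
-1.7 [ 1.09 -0.88  8.32]
-1.9 [ 1.07 -1.55  6.72]
30.1833
```

View pics/side12d.png

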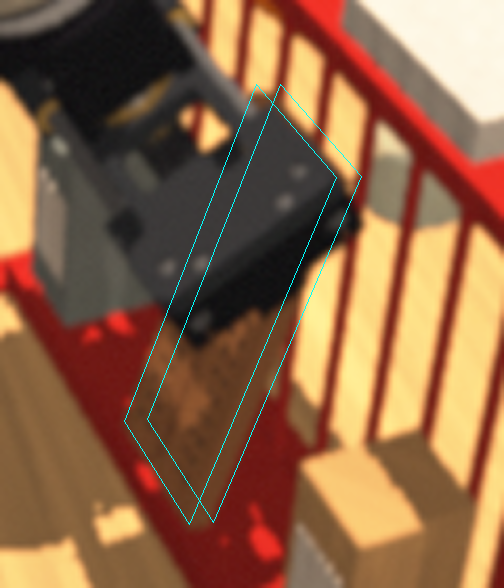

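```bash
python3 - <<'E'
from cell import *
from h import *
import json
f0=np.load("f0.npy"); P,o=[np.array(v) for v in json.load(open("pose.json"))]
def rdr(): 
    sleep(.06); return np.mean([(sleep(.01),read_state()["wrist_force"])[1] for _ in range(4)],0)
P=P+[0,0,.0008]; move_linear(P,o,feed=.03); print((A.T@(rdr()-f0)).round(2))
release(); sleep(.2); print(read_state()["finger_gap"],(A.T@(rdr()-f0)).round(2))
d=R(o)[:,2]; move_linear(P-.09*d,o,feed=.08); move_linear(P-.20*d,o,feed=.2)
sleep(.2)
s=get_image("side"); t=get_image("top"); c,r=rackpose(15.6,0,.018)
cv2.imwrite("pics/side13.png",cv2.resize(s["pixels"][220:360,350:480],None,fx=4.2,fy=4.2,interpolation=cv2.INTER_CUBIC)); draw(s,c,r,"side13d.png",(350,220,470,360),4.2);cv2.imwrite("pics/top13.png",t["pixels"]); print(read_state()["time"])
E
```

```text
[ 1.15 -2.31  4.41]
0.08696574123575133 [-0.12 -0.15  0.82]
33.875
```

View pics/side13.png

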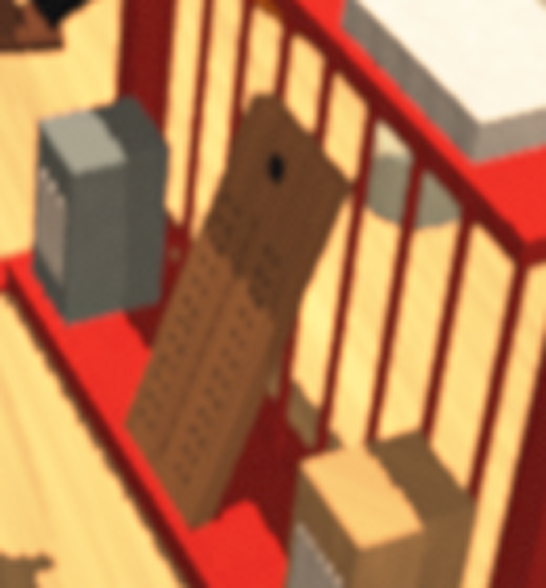

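View pics/side13d.png

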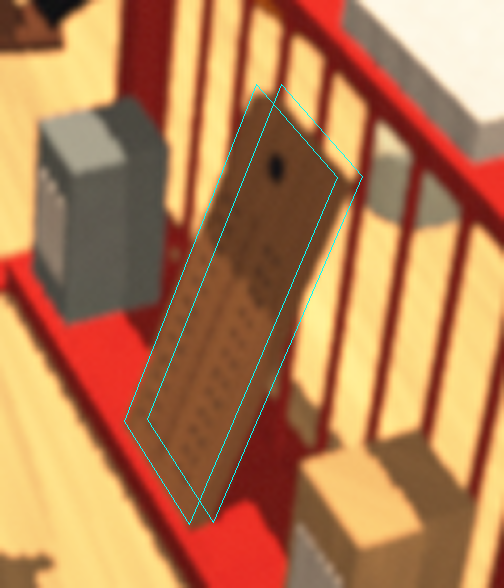

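View pics/top13.png

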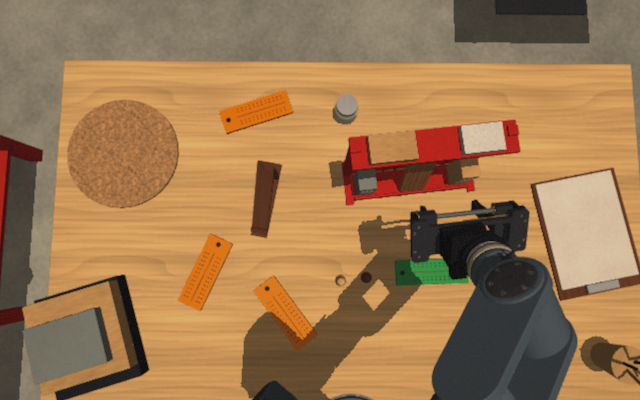

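```bash
python3 - <<'E'
from cell import *
from h import *
s=get_image("side"); t=get_image("top")
cv2.imwrite("pics/side14.png",cv2.resize(s["pixels"][310:360,370:420],None,fx=12,fy=12,interpolation=cv2.INTER_CUBIC))
c,r=rackpose(15.6,0,.018); draw(t,c,r,"top14d.png",(380,145,460,205),9)
E
```

```text
(no output)
```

View pics/side14.png

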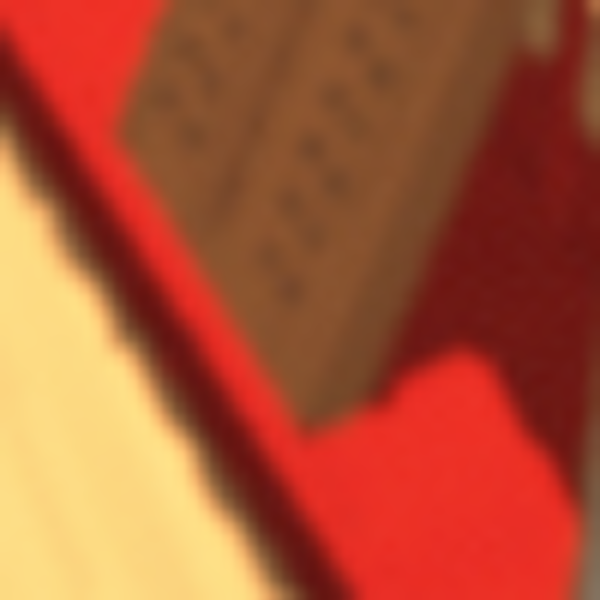

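View pics/top14d.png

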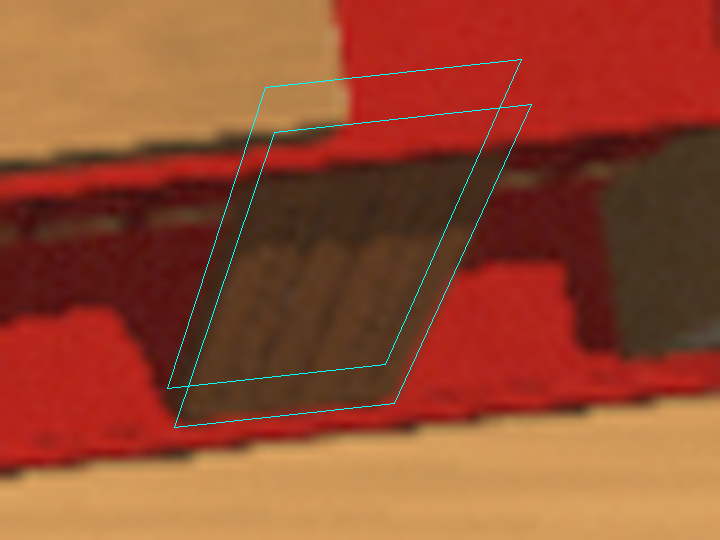

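```bash
python3 - <<'E'
from cell import *
finish_job(); print(read_state()["time"])
E
```

```text
the job is handed in; nothing more can be done
the job is handed in; nothing more can be done
```

The brown cribbage board is standing in the red rack, upper end up, and the job is handed in at about 34 s. No verdict was reported.

**What I did:** I gripped the board across its width on the rest and carried it into the bay. I lowered its foot onto the ledge in small steps and stopped when I felt it touch, at about 18 mm above the table. I then brought the foot to the lip, leaned the top onto the bars, eased the load to about 4 N and let go before backing away.

**Last checks:**
- **Placing:** in both views the foot lies along the lip, parallel to it. It sits in the middle of the bay, within about 1 px (roughly 1.5–2 mm) of the intended outline.
- **Leaning:** the top rests on the bars and the board looks square to the rack.
- **Bystanders:** the jar and both pawns are where they started, and the robot is clear of everything.

**What disagreed:**
- **First slide:** dragging the foot to the lip did not work. The foot stuck by friction and the board pivoted in the grip. I reversed the drag, lifted the board slightly and tried again.
- **Lip contact:** this never showed as force, so I confirmed it only in the images.
- **Push on the bars:** leaning the board on briefly reached about 16 N sideways and 21 N upward at the wrist. I backed off before releasing.
- **Ledge height:** the camera suggested 12–15 mm, but I used the 18 mm I felt.

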